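Slide a covered dish onto the narrow warming stand and take off its lid

TASK

Slide the covered stoneware dish off the chopping block and across the gap onto the narrow steel stand, without lifting the dish, so that it sits level, square and centred on the stand with its lid still on and no part on the block. Then lift off the lid and set it down gently, handle up, flat in the middle of the chopping block. Let go of everything and leave the mug, pepper mill and canister alone.

Things in the scene. Friction and masses are not known exactly. Their poses are not given: they have to be found in the camera images.
- dish: Pale grey-beige stoneware oblong dish, 110 (x) by 160 (y) by 60 mm high, open top, walls 8 mm, flat upright sides, too wide to grasp, about 0.65 kg, free to slide. Origin: centre of its underside. Starts lidded on the block, its long side (y) roughly towards the stand, to which +y or -y may point.
- lid: Loose lid of the same stoneware, about 0.22 kg: plate 102 (x) by 152 (y) by 8 mm, below it an 88 by 138 mm tongue, 8 mm deep, loose (3 mm play) inside the dish rim; on top a solid upright bar handle 70 (y) by 16 (x) by 34 mm high. Origin: centre of the tongue's underside; plate top at z = 16 mm, handle top at 50 mm. On the dish its origin is 52 mm above the dish's.
- block: Fixed wooden chopping block, 200 (x) by 230 (y) by 45 mm high. Origin: centre of its underside, on the worktop. Its top is 45 mm above its origin.
- stand: Fixed narrow stainless steel stand on four feet beside the block, on its +y or -y side, axes parallel to the block's. Its flat top, five bars running along y, is 150 (x) by only 66 mm (y), 43 mm above its origin (2 mm below the block's top). A 65 mm gap separates it from the block (213 mm between centres along y). Origin: centre of its foot, on the worktop.
- mug: Bystander: blue ceramic mug, 80 mm wide, 90 mm high, handle at its +y; origin at the centre of its underside.
- mill: Bystander: turned dark wood pepper mill, 58 mm wide, 155 mm high; origin at the centre of its underside.
- canister: Bystander: white storage canister with a wooden top, 84 mm wide, 120 mm high; origin at the centre of its underside.
There are look-alikes about, which are no part of the job. There is more than one size of the stand; the one meant has the size given above. What is shaped like the lid but yellow is not meant.

How it is judged:
By the outcome, as a careful person would: the job done as asked, in the order asked, and still so for the second after the job is handed in, with the robot touching nothing.
It also fails if it takes over 58 s, if anything falls off the work surface, if the arm or the gripper's body presses on something with over 40 N, if the wrist force passes 120 N, or if a joint passes its speed limit or range.

ROBOT

A 6-joint arm with a two-finger parallel gripper is mounted at the origin on the work surface. World frame = base frame: x ahead of the robot, y to its left, z up, the work surface at z = 0. Lengths are in m, angles in rad, forces in N, time in s.
With the tool pointing down it reaches from about 0.3 to 0.775 m from the base axis. Payload 14.6 kg.
Tool frame: the origin (TCP) lies midway between the tips of the shut fingers; the grasp point (between the pads) lies 19 mm behind it (tcp_to_grasp is the distance from the TCP to the grasp point, in m); z points along the fingers, y is the line along which they close (so a half turn about z gives the same grasp; the last joint's range is limited). The gripper opens to 94 mm and grips with 3 to 60 N. Pads are 16 mm wide; open, the fingers measure 119 mm over their backs; the gripper's body (75 mm by 177 mm) begins 78 mm behind the grasp point.
Start: joints at [1.256, 0.3, 1.521, -0, 1.321, -0.067], TCP at [0.135, 0.533, 0.205] pointing down, gripper open.
Joint ranges: [-3.03, 3.03], [-0.79, 2.21], [0.23, 2.52], [-1.04, 4.18], [0, 3.07], [-2.55, 2.55]. Speed limits (rad/s): [2.22, 2.22, 2.57, 3.14, 3.14, 3.14].

INTERFACE

Orientations are given as [roll, pitch, yaw] about the fixed x, y, z axes, in that order (R = Rz(yaw) Ry(pitch) Rx(roll)).
In Python, from station import * gives the robot as it stands.
- The arm moves only by the tool send_rows, never from a script. Its argument "motion" is a list of rows, each a list of 3 entries, a list of its own where there are three numbers: the shift along the tool's x, y, z in units of 0.03 m (1.0 is 0.03 m), then the turn, a rotation vector about the tool's x, y, z in units of 0.12 rad (1.0 is 0.12 rad), then the opening, from -1 (shut) to 1 (fully open). In form: [[[x, y, z], [rx, ry, rz], grip], ...]. A call has 1 to 12 rows; each row shifts and turns the commanded pose from where the row before left it, along the tool's axes as they then stand; what a row does not reach is not made up. A row lasts 1/10 s, in which the tool goes at most 50 mm and 8.59 degrees, less where a joint would pass 70% of its speed; a pose out of reach is approached as far as the arm can. A call with a number of a shift or a turn outside -1 to 1 is refused whole. A call with a gripper value outside its range is refused whole. The fingers move at their own pace and stop on an object; "squeeze" is the grip in N (left out, the last holds). Time passes only in rows, so rows that do not move let the fingers close. It gives the time, the measured TCP pose, the force, the opening and the grip force at its end, in the units of the state.
- get_obs(): the state, without advancing time (a new reading comes with each control period).
- camera(name): name is "scene" or "side" or "wrist"; returns a dict with "pixels" (480x640x3 uint8, red, green, blue), "depth" (480x640 float32, m along the optical axis (not along the pixel's ray), 0 where there is no reading), "fx", "fy", "cx", "cy" (pixels), "rvec" (rotation vector, rad) and "tvec" (3), from world to camera coordinates, as OpenCV has them. Camera axes: x right, y down, z forward; pixel columns grow to the right and rows downward; lengths in m; the calibration is good to about 2 mm. A picture is of the moment at which its call begins.
- hand_in(): hands the job in; it is judged then, once.
The state is a dict: "time_s": time; "qpos": joint angles; "joint_vel": joint speeds; "tau": joint torques, N m; "ee_pos": TCP position; "eef_rot": TCP orientation; "force": force on the tool from outside, world axes, zero at the start; "moment": the same for the moment, N m; "grip_width": finger opening in m; "grip_force": force on a finger pad.
Only numpy, scipy, OpenCV 4.12 (cv2) and the standard library are available. Lean on these libraries where they do the work, as an engineer would, in place of code of your own. Each camera call takes 0.05 s, during which the arm holds its last target. There are 200 camera calls.

## Working session

There is one attempt and no reset: what is moved stays moved. The work goes in short steps, Python scripts to look and compute and a tool call to move; the robot and the scene stay as the last step left them, time stands still between calls to the robot, and variables do not carry over. Pictures are saved under pics/ and viewed, at most 10 in all, crops included, and the job is handed in when it is done.

Besides the shell and the picture viewer there is one more tool, called after "Emit:" as name(argument=value, ...) on one line, values as JSON. send_rows: Moves the arm, as the interface text tells. Its arguments: {"type":"object","properties":{"motion":{"type":"array"},"squeeze":{"type":"number"}},"required":["motion"]}

```bash
ls; mkdir -p pics; cat > h.py <<'E'
from station import *
import numpy as np, cv2
def snap(n,f):
    c=camera(n); cv2.imwrite(f,c["pixels"][:,:,::-1]); np.savez(f[:-4]+".npz",**c); return c
def world(c,u,v,d=None):
    R,_=cv2.Rodrigues(np.array(c["rvec"],float)); t=np.array(c["tvec"]).ravel()
    d=c["depth"][int(v),int(u)] if d is None else d
    p=np.array([(u-c["cx"])/c["fx"]*d,(v-c["cy"])/c["fy"]*d,d]); return R.T@(p-t)
def atz(c,u,v,z):
    R,_=cv2.Rodrigues(np.array(c["rvec"],float)); t=np.array(c["tvec"]).ravel()
    o=-R.T@t; r=R.T@np.array([(u-c["cx"])/c["fx"],(v-c["cy"])/c["fy"],1]); return o+r*(z-o[2])/r[2]
def cloud(c):
    R,_=cv2.Rodrigues(np.array(c["rvec"],float)); t=np.array(c["tvec"]).ravel()
    v,u=np.mgrid[:480,:640]; d=c["depth"]
    P=np.stack([(u-c["cx"])/c["fx"]*d,(v-c["cy"])/c["fy"]*d,d],-1)
    return (P-t)@R
E
python3 - <<'E'
from h import *
snap("scene","pics/scene.png"); snap("side","pics/side.png")
print(get_obs())
E
```

```text
pics
{'time_s': 0.1, 'qpos': array([ 1.25637904e+00,  3.00401467e-01,  1.52152001e+00, -2.03616582e-05,
        1.32073353e+00, -6.65830839e-02]), 'joint_vel': array([-0.00179308, -0.00119774, -0.00072383,  0.00076785,  0.0002994 ,
       -0.0012418 ]), 'tau': array([ 1.73930071e-04, -5.32649374e+01, -3.53282189e+01,  7.09206867e-02,
        2.34274036e-02, -7.29376461e-05]), 'ee_pos': array([0.13484054, 0.5329613 , 0.20495037]), 'eef_rot': array([-3.14053134e+00, -5.10031192e-05,  2.89376348e+00]), 'force': array([ 1.22967841,  0.69155882, -0.64439837]), 'moment': array([-0.01886376, -0.05363377, -0.05088712]), 'grip_force': 0.0, 'grip_width': 0.09395267214390084}
```

View pics/scene.png

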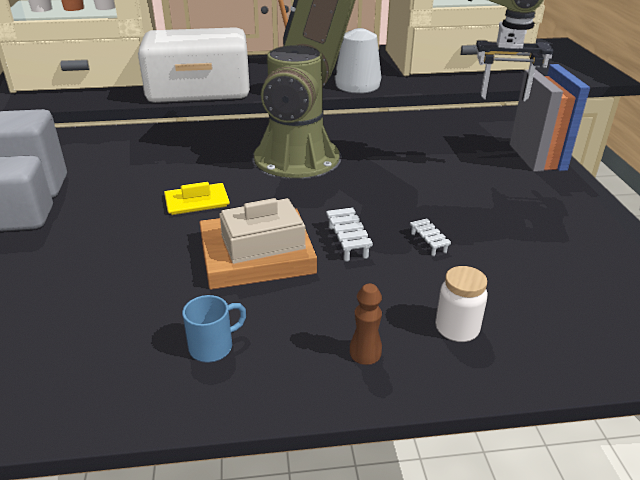

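View pics/side.png

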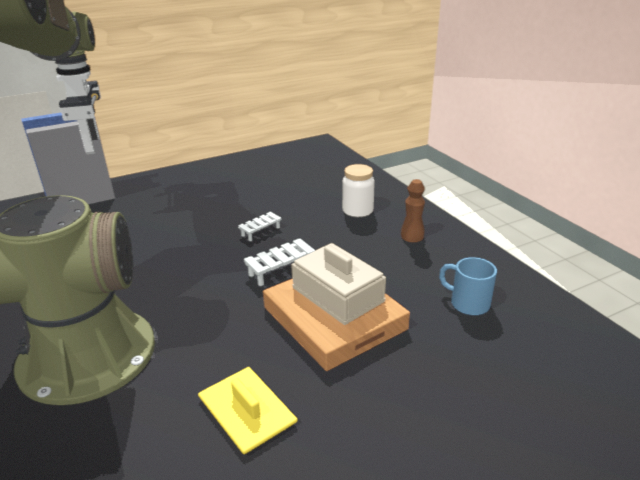

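The scene view shows +y to the right. The dish with its lid is on the block at (262,232), handle at (261,210). The large stand is at (349,233). Look-alikes are the small stand at (430,236) and the yellow lid at (197,197). The mug is at (210,328), the mill at (367,325) and the canister at (462,305). Next I'll measure with the point clouds.

```bash
cat > meas.py <<'E'
from h import *
def rect(P,m,name):
    q=P[m]
    if len(q)<20: print(name,len(q)); return
    (c,s,a)=cv2.minAreaRect((q[:,:2]*1000).astype(np.float32))
    print(name,len(q),"c",np.round(c,1),"size",np.round(s,1),"ang",round(a,2),"zmed",round(float(np.median(q[:,2]))*1000,1))
if __name__=="__main__":
  for n in ("scene","side"):
    c=dict(np.load(f"pics/{n}.npz")); P=cloud(c); D=c["depth"]>0
    hsv=cv2.cvtColor(c["pixels"],cv2.COLOR_RGB2HSV).astype(int); Z=P[...,2]
    inr=D&(P[...,0]>.25)&(P[...,0]<.95)&(abs(P[...,1])<.5)
    pale=inr&(hsv[...,1]<70)&(hsv[...,2]>110)
    wood=inr&(hsv[...,0]<18)&(hsv[...,1]>100)&(P[...,1]<.2)
    dish=pale&(Z>.06)&(P[...,1]<.15)
    rect(P,wood&(abs(Z-.045)<.006),n+" woodtop"); rect(P,dish&(abs(Z-.113)<.004),n+" plate"); rect(P,dish&(Z>.141),n+" handle")
    rect(P,dish&(Z<.1),n+" dishwalls")
    st=pale&(abs(Z-.043)<.006)
    k,l=cv2.connectedComponents(cv2.dilate(st.astype(np.uint8),np.ones((9,9))))
    for i in range(1,k): rect(P,st&(l==i),n+f" stand{i}")
    for nm,m in (("mug",(hsv[...,0]>95)&(hsv[...,0]<115)&(hsv[...,1]>100)&(Z>.01)),("mill",(hsv[...,0]<15)&(hsv[...,1]>100)&(Z>.06)),("can",pale&(Z>.055)&(P[...,1]>.2)),("yellow",(hsv[...,0]>24)&(hsv[...,0]<34)&(hsv[...,1]>150))): rect(P,inr&m,n+" "+nm)
E
python3 meas.py
python3 - <<'E'
import cv2
i=cv2.imread('pics/scene.png')[170:290,180:460]; j=cv2.imread('pics/side.png')[210:370,220:430]
i=cv2.resize(i,(780,334),interpolation=2); j=cv2.resize(j,(341,260),interpolation=2)
o=cv2.copyMakeBorder(j,0,0,0,439,0); cv2.imwrite('pics/crop.png',cv2.vconcat([i,o]))
E
```

```text
scene woodtop 2360 c [ 594.1 -103. ] size [502.1 248.4] ang 13.36 zmed 45.7
scene plate 1517 c [ 480.6 -118.6] size [108.7 152.9] ang 11.18 zmed 113.8
scene handle 205 c [ 479.3 -118.6] size [22.8 69.8] ang 13.5 zmed 146.5
scene dishwalls 1186 c [ 520.8 -133.8] size [189.5  90.6] ang 70.23 zmed 80.3
scene stand1 1060 c [438.   77.8] size [158.3  68.1] ang 7.01 zmed 43.1
scene stand2 3
scene stand3 74 c [ 529.9 -107.9] size [ 17.3 159.6] ang 7.56 zmed 47.6
scene stand4 231 c [762.8 228.5] size [83.2 42.1] ang 63.07 zmed 43.0
scene mug 2757 c [ 739.7 -218.3] size [103.7  83. ] ang 83.22 zmed 59.9
scene mill 1155 c [603.1 -35.2] size [454.9 112.9] ang 33.67 zmed 111.7
scene can 1031 c [759.6 230.6] size [82.8 54.5] ang 64.16 zmed 85.3
scene yellow 455 c [ 263.1 -270.8] size [ 31.1 151.2] ang 2.69 zmed 15.2
side woodtop 4133 c [ 585.6 -106.5] size [483.1 250.7] ang 12.84 zmed 46.0
side plate 1870 c [ 476.5 -120.8] size [105.3 154.7] ang 12.89 zmed 114.0
side handle 238 c [625.1 -29.8] size [385.   68.6] ang 31.26 zmed 147.1
side dishwalls 1507 c [ 445.9 -151.1] size [ 92.7 192.8] ang 46.42 zmed 80.4
side stand1 121 c [725.1 215.3] size [40.1 81.4] ang 56.58 zmed 42.1
side stand2 1013 c [436.   74.7] size [153.4  70.3] ang 6.25 zmed 43.5
side stand3 85 c [ 444.7 -152.1] size [ 84.7 188.6] ang 46.26 zmed 48.1
side mug 142 c [ 732.3 -231.6] size [79.6 74.1] ang 50.55 zmed 60.6
side mill 578 c [778.4  42.8] size [31.1 44.5] ang 35.99 zmed 107.8
side can 632 c [736.3 237.2] size [74.3 82.2] ang 89.89 zmed 94.7
side yellow 38 c [ 268.9 -340.5] size [36.6 10.2] ang 32.78 zmed 14.3
```

View pics/crop.png

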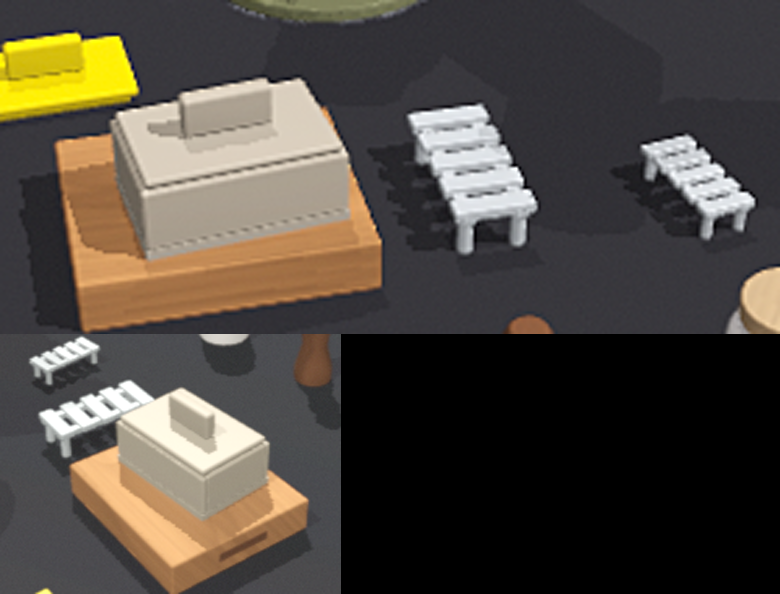

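The crop confirms the choice: the larger five-bar stand beside the block (about 150 x 68 mm, top at 43 mm), and the dish with the beige lid on the block. Both are turned by several degrees. I'll turn the tool and move over them for a close look.

Emit:
send_rows(motion=[[[0, 0, -0.3], [0, 0, 1], 1], [[0, 0, -0.3], [0, 0, 1], 1], [[0, 0, -0.3], [0, 0, 1], 1], [[0, 0, -0.3], [0, 0, 1], 1], [[0, 0, -0.3], [0, 0, 1], 1], [[0, 0, -0.3], [0, 0, 1], 1], [[0, 0, -0.3], [0, 0, 1], 1], [[0, 0, -0.3], [0, 0, 1], 1], [[0, 0, -0.3], [0, 0, 1], 0.5], [[0, 0, -0.3], [0, 0, 1], 0.5]])

```text
time_s: 1.1
ee_pos: [0.1348, 0.5331, 0.2955]
eef_rot: [-3.141, 0.001, 1.689]
force: [0.4, 0.3, 0.4]
grip_width: 0.0814
grip_force: 0.0
```

Emit:
send_rows(motion=[[[-1, 0.4, 0], [0, 0, 0], 0.5], [[-1, 0.4, 0], [0, 0, 0], 0.5], [[-1, 0.4, 0], [0, 0, 0], 0.5], [[-1, 0.4, 0], [0, 0, 0], 0.5], [[-1, 0.4, 0], [0, 0, 0], 0.5], [[-1, 0.4, 0], [0, 0, 0], 0.5], [[-1, 0.4, 0], [0, 0, 0], 0.5], [[-1, 0.4, 0], [0, 0, 0], 0.5], [[-1, 0.4, 0], [0, 0, 0], 0.5], [[-1, 0.4, 0], [0, 0, 0], 0.5], [[-1, 0.4, 0], [0, 0, 0], 0.5], [[-1, 0.4, 0], [0, 0, 0], 0.5]])

```text
time_s: 2.3
ee_pos: [0.3223, 0.1923, 0.2954]
eef_rot: [-3.141, 0.0, 1.694]
force: [0.7, 1.0, -0.2]
grip_width: 0.07
grip_force: 0.0
```

Emit:
send_rows(motion=[[[-1, 0.3, 0], [0, 0, 0], 0.5], [[-1, 0.3, 0], [0, 0, 0], 0.5], [[-1, 0.3, 0], [0, 0, 0], 0.5], [[-1, 0.3, 0], [0, 0, 0], 0.5], [[-1, 0.3, 0], [0, 0, 0], 0.5], [[-1, 0.3, 0], [0, 0, 0], 0.5], [[-1, 0.3, 0], [0, 0, 0], 0.5], [[0, 0, 0], [0, 0, 0], 0.5]])

```text
time_s: 3.1
ee_pos: [0.4109, -0.0094, 0.2949]
eef_rot: [-3.14, 0.0, 1.691]
force: [0.4, 1.1, -0.4]
grip_width: 0.0705
grip_force: 0.0
```

```bash
python3 - <<'E'
from h import *
c=snap("wrist","pics/w1.png"); print(get_obs()); R,_=cv2.Rodrigues(c["rvec"]); print(-R.T@np.ravel(c["tvec"]))
E
```

```text
{'time_s': 3.15, 'qpos': array([-1.09066537e-01, -7.86053275e-02,  1.73382117e+00, -5.87902841e-06,
        1.48758297e+00, -2.29530490e-01]), 'joint_vel': array([ 0.04672997, -0.02033897,  0.01567102,  0.0045545 ,  0.00466949,
        0.02483574]), 'tau': array([ -2.03204155, -31.1417377 , -37.54269361,  -0.06429312,
        -0.06314775,  -0.52449111]), 'ee_pos': array([ 0.41037581, -0.00811941,  0.29496813]), 'eef_rot': array([-3.14041680e+00, -2.68720104e-04,  1.69126061e+00]), 'force': array([ 0.41302144, -0.07307027,  0.19541601]), 'moment': array([-0.05716823,  0.05638252, -0.05151636]), 'grip_force': 0.0, 'grip_width': 0.07056458820539498}
[0.40230915 0.05496998 0.47488197]
```

View pics/w1.png

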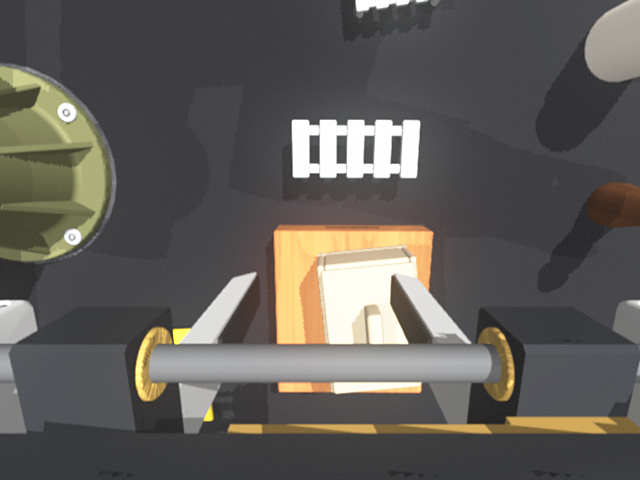

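The wrist view shows the stand at (355,150), square in the image, the block at about columns 275–433 and rows 226–391, and the dish at (365,315) turned about 5°. The small stand is at (400,5). I'll move back to see the dish clear of the fingers.

Emit:
send_rows(motion=[[[-1, 0.2, 0], [0, 0, 0], 0.5], [[-1, 0.2, 0], [0, 0, 0], 0.5], [[-1, 0.2, 0], [0, 0, 0], 0.5], [[-1, 0.2, 0], [0, 0, 0], 0.5], [[-1, 0.2, 0], [0, 0, 0], 0.5], [[-1, 0.2, 0], [0, 0, 0], 0.5], [[-1, 0.2, 0], [0, 0, 0], 0.5], [[0, 0, 0], [0, 0, 0], 0.5]])

```text
time_s: 3.95
ee_pos: [0.4781, -0.2117, 0.2946]
eef_rot: [-3.14, -0.001, 1.692]
force: [0.4, 0.9, -0.9]
grip_width: 0.0707
grip_force: 0.0
```

```bash
cat > mw.py <<'E'
from meas import *
import sys
def mw(c,tag):
    P=cloud(c); hsv=cv2.cvtColor(c["pixels"],cv2.COLOR_RGB2HSV).astype(int); Z=P[...,2]
    inr=(c["depth"]>0)&(P[...,0]>.3)&(P[...,0]<.6)
    pale=inr&(hsv[...,1]<70)&(hsv[...,2]>150)
    st=pale&(abs(Z-.043)<.005)&(abs(P[...,1]-.08)<.07)
    rect(P,st,tag+" stand")
    rect(P,inr&(hsv[...,0]<20)&(hsv[...,1]>90)&(abs(Z-.045)<.004),tag+" block")
    rect(P,pale&(abs(Z-.113)<.0035),tag+" plate"); rect(P,pale&(abs(Z-.147)<.004),tag+" handle")
    rect(P,pale&(abs(Z-.105)<.003),tag+" rim")
if __name__=="__main__":
    t=sys.argv[1]
    if len(sys.argv)>2: mw(dict(np.load(f"pics/{t}.npz")),t)
    else:
        mw(snap("wrist",f"pics/{t}.png"),t); o=get_obs(); print(o["time_s"],o["ee_pos"].round(4),o["eef_rot"].round(4))
E
python3 mw.py w2; python3 mw.py w1 1
```

```text
w2 stand 0
w2 block 15806 c [ 460.4 -137.1] size [200.4 230.4] ang 6.63 zmed 45.8
w2 plate 14928 c [ 477.2 -121.9] size [102.1 152.3] ang 12.75 zmed 113.8
w2 handle 1350 c [ 477.4 -121.9] size [15.8 69.8] ang 13.06 zmed 147.4
w2 rim 1055 c [ 477.2 -121.1] size [108.6 158.3] ang 12.77 zmed 105.4
4.0 [ 0.4778 -0.2104  0.2948] [-3.1406e+00 -9.0000e-04  1.6929e+00]
w1 stand 5442 c [435.9  74.7] size [150.5  64.5] ang 6.85 zmed 43.6
w1 block 4231 c [ 460.5 -137.1] size [200.7 230.5] ang 6.63 zmed 46.0
w1 plate 5598 c [ 476.8 -121.6] size [101.6 152. ] ang 12.67 zmed 114.0
w1 handle 454 c [ 472.8 -103.2] size [15.9 32.3] ang 12.79 zmed 147.5
w1 rim 760 c [ 477.1 -120.9] size [108.9 158.5] ang 12.71 zmed 105.5
```

View pics/w2.png

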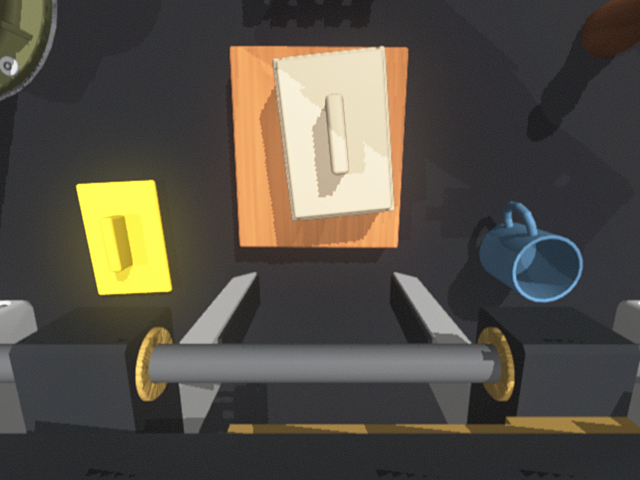

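The wrist view gives the block at (460.4,-137.1) with yaw 6.63°, the stand at (435.9,74.7) 213 mm away, and the dish at (477.1,-121.3) with yaw 12.7°. Heights check: 45.8, 43.6 and 113.8 mm. The dish is 18 mm off in +x' and 6° off square, so I'll square it first with a two-finger push from the far side.

Emit:
send_rows(motion=[[[0.73, 0.81, 0], [0, 0, 0], 1], [[0.73, 0.81, 0], [0, 0, 0], 1], [[0.73, 0.81, 0], [0, 0, 0], 1], [[0.73, 0.81, 0], [0, 0, 0], 1], [[0, 0, 0], [0, 0, 1], 1], [[0, 0, 0], [0, 0, 1], 1], [[0, 0, 0], [0, 0, 1], 1], [[0, 0, 0], [0, 0, 1], 1], [[0, 0, 0], [0, 0, 1], 1]])

```text
time_s: 4.9
ee_pos: [0.5631, -0.1097, 0.2958]
eef_rot: [3.142, -0.0, 1.09]
force: [-0.6, -0.7, -0.5]
grip_width: 0.0942
grip_force: 0.0
```

Emit:
send_rows(motion=[[[0, 0, 0], [0, 0, 1], 1], [[0, 0, 0.5], [0, 0, 1], 1], [[0, 0, 1], [0, 0, 1], 1], [[0, 0, 1], [0, 0, 1], 1], [[0, 0, 1], [0, 0, 1], 1], [[0, 0, 1], [0, 0, 1], 1], [[0, 0, 1], [0, 0, 1], 1], [[0, 0, 1], [0, 0, 1], 1], [[0, 0, 0], [0, 0, 0.15], 1]])

```text
time_s: 5.8
ee_pos: [0.5613, -0.1095, 0.0973]
eef_rot: [-3.139, 0.006, 0.114]
force: [0.2, 0.3, -0.3]
grip_width: 0.0939
grip_force: 0.0
```

```bash
cat > bf.py <<'E'
from h import *
B=np.array([.4604,-.1371]); y=.1157
def bf(p): d=np.array(p[:2])-B; return np.array([d@[np.cos(y),np.sin(y)],d@[-np.sin(y),np.cos(y)]])*1000
def st():
    o=get_obs(); print("t",round(o["time_s"],2),"block frame mm",bf(o["ee_pos"]).round(1),"z",o["ee_pos"][2].round(4),"yaw-psi",round(o["eef_rot"][2]-y,4),"F",o["force"].round(1),"w",round(o["grip_width"],4))
if __name__=="__main__": st()
E
python3 bf.py
```

```text
t 5.8 block frame mm [103.4  15.7] z 0.0973 yaw-psi -0.0012 F [ 0.2  0.3 -0.3] w 0.0939
```

Emit:
send_rows(motion=[[[0, 0, 0.5], [0, 0, 0], 1], [[0, 0, 0.5], [0, 0, 0], 1], [[-0.3, 0, 0], [0, 0, 0], 1], [[-0.2, 0, 0], [0, 0, 0], 1], [[-0.15, 0, 0], [0, 0, 0], 1], [[-0.15, 0, 0], [0, 0, 0], 1], [[-0.15, 0, 0], [0, 0, 0], 1], [[-0.1, 0, 0], [0, 0, 0], 1], [[-0.05, 0, 0], [0, 0, 0], 1], [[0, 0, 0], [0, 0, 0], 1]])

```text
time_s: 6.8
ee_pos: [0.531, -0.1155, 0.0712]
eef_rot: [3.141, -0.002, 0.116]
force: [3.1, -0.9, 2.4]
grip_width: 0.0939
grip_force: 1.9
```

```bash
cat >> bf.py <<'E'
    import sys
    n=sys.argv[1]
    for nm in ("scene","side"):
        c=camera(nm); P=cloud(c); hsv=cv2.cvtColor(c["pixels"],cv2.COLOR_RGB2HSV).astype(int)
        m=(c["depth"]>0)&(hsv[...,1]<70)&(hsv[...,2]>110)&(abs(P[...,2]-.1133)<.004)&(abs(P[...,0]-.46)<.15)&(P[...,1]<.17)&(P[...,1]>-.25)
        (p,s,a)=cv2.minAreaRect((P[m][:,:2]*1000).astype(np.float32)); print(nm,m.sum(),"plate bf",bf(np.array(p)/1000).round(1),np.round(s,1),"ang",round(a-6.63,2))
    cv2.imwrite(f"pics/{n}.png",c["pixels"][:,:,::-1])
E
python3 bf.py a1
```

```text
File "bf.py", line 7
    import sys
IndentationError: unexpected indent
```

```bash
sed -i 's/^if __name__=="__main__": st()/if __name__=="__main__":\n    st()/' bf.py; python3 bf.py a1
```

```text
t 6.8 block frame mm [72.6 13.3] z 0.0712 yaw-psi -0.0 F [ 3.1 -0.9  2.4] w 0.0939
scene 983 plate bf [21.6 18.9] [128.9 154.6] ang 0.62
side 1977 plate bf [18.5 19.3] [128.7 156.1] ang -0.78
```

Emit:
send_rows(motion=[[[-0.1, 0, 0], [0, 0, 0], 1], [[-0.1, 0, 0], [0, 0, 0], 1], [[-0.06, 0, 0], [0, 0, 0], 1], [[-0.04, 0, 0], [0, 0, 0], 1], [[0, 0, 0], [0, 0, 0], 1], [[0, 0, 0], [0, 0, 0], 1]])

```text
time_s: 7.5
ee_pos: [0.5222, -0.1163, 0.0709]
eef_rot: [3.141, -0.001, 0.116]
force: [5.7, 0.1, 3.5]
grip_width: 0.094
grip_force: 2.5
```

```bash
cat > fb.py <<'E'
# far/robot-side edges of the lid handle and plate, block frame
from bf import *
st()
for nm in ("scene","side"):
    c=camera(nm); P=cloud(c); hsv=cv2.cvtColor(c["pixels"],cv2.COLOR_RGB2HSV).astype(int)
    d=P[...,:2]-B; X=d@[np.cos(y),np.sin(y)]*1000; Y=d@[-np.sin(y),np.cos(y)]*1000
    m=(c["depth"]>0)&(hsv[...,1]<70)&(hsv[...,2]>110)&(abs(P[...,2]-.1465)<.004)&(abs(X)<50)&(abs(Y)<300)
    if m.sum()>30:
        q=np.stack([X[m],Y[m]],1).astype(np.float32); print(nm,m.sum(),"handle bf",cv2.minAreaRect(q))
E
python3 fb.py
```

```text
t 7.5 block frame mm [63.7 13.6] z 0.0709 yaw-psi -0.0 F [5.7 0.1 3.5] w 0.094
scene 111 handle bf ((4.54323148727417, 20.108665466308594), (15.749948501586914, 67.893310546875), 5.667852878570557)
side 192 handle bf ((-2.931457042694092, 18.805089950561523), (72.32975769042969, 17.13544273376465), 89.9351577758789)
```

Emit:
send_rows(motion=[[[0.5, 0, 0], [0, 0, 0], 1], [[0.5, 0, -0.3], [0, 0, 0], 1], [[0, 0, -1], [0, 0, 0], 1], [[0, 0, -1], [0, 0, 0], 1], [[0, 0, -1], [0, 0, -1], 1], [[0, 0, -1], [0, 0, -1], 1], [[0, 0, -1], [0, 0, -1], 1], [[0, 0, -1], [0, 0, -1], 1], [[0, 0, -1], [0, 0, -1], 1], [[0, 0, 0], [0, 0, -1], 0.5], [[0, 0, 0], [0, 0, -1], 0.5], [[0, 0, 0], [0, 0, -1], 0.5]])

```text
time_s: 8.8
ee_pos: [0.5509, -0.1127, 0.289]
eef_rot: [-3.14, 0.0, 1.081]
force: [0.6, -0.2, -0.9]
grip_width: 0.0733
grip_force: 0.0
```

Emit:
send_rows(motion=[[[0, 0, 0], [0, 0, -1], 0.5], [[0, 0, 0], [0, 0, -1], 0.5], [[0, 0, 0], [0, 0, -1], 0.5], [[0, 0, 0], [0, 0, -1], 0.5], [[0, 0, 0], [0, 0, -1], 0.5], [[0, 0, 0], [0, 0, -0.1], 0.5], [[-1, -0.8, 0], [0, 0, 0], 0.5], [[-1, -0.8, 0], [0, 0, 0], 0.5], [[-1, -0.8, 0], [0, 0, 0], 0.5], [[-1, -0.8, 0], [0, 0, 0], 0.5], [[0, 0, 0], [0, 0, 0], 0.5], [[0, 0, 0], [0, 0, 0], 0.5]])

```text
time_s: 10.0
ee_pos: [0.4698, -0.2435, 0.2893]
eef_rot: [-3.141, -0.001, 1.684]
force: [-0.1, 0.6, -0.4]
grip_width: 0.0705
grip_force: 0.0
```

```bash
python3 mw.py w3; python3 - <<'E'
from bf import *
st()
for n,p in (("plate",0),):pass
E
```

```text
w3 stand 0
w3 block 17398 c [ 460.4 -137.4] size [200.5 230. ] ang 6.61 zmed 45.8
w3 plate 16545 c [ 456.8 -120.1] size [102.2 151.6] ang 6.5 zmed 113.7
w3 handle 1515 c [ 456.8 -119.3] size [15.5 68.4] ang 6.13 zmed 147.4
w3 rim 1092 c [ 456.5 -119.3] size [108.9 157.9] ang 6.56 zmed 105.3
10.05 [ 0.4702 -0.2429  0.2893] [-3.1412e+00 -5.0000e-04  1.6857e+00]
t 10.05 block frame mm [  -2.5 -106.2] z 0.2893 yaw-psi 1.57 F [ 0.5 -0.1 -0.7] w 0.0708
```

Emit:
send_rows(motion=[[[0, 0, 1], [0, 0, 0], 0.5], [[0, 0, 1], [0, 0, 0], 0.5], [[0, 0, 1], [0, 0, 0], 0.5], [[0, 0, 1], [0, 0, 0], 0.5], [[0, 0, 1], [0, 0, 0], 0.5], [[0, 0, 1], [0, 0, 0], 0.5], [[0, 0, 1], [0, 0, 0], 0.5], [[0.3, 0, 0.6], [0, 0, 0], 0.5], [[0.4, 0, 0], [0, 0, 0], 0.5], [[0.2, 0, 0], [0, 0, 0], 0.5], [[0.2, 0, 0], [0, 0, 0], 0.5], [[0.2, 0, 0], [0, 0, 0], 0.5]])

```text
time_s: 11.25
ee_pos: [0.4664, -0.2045, 0.0628]
eef_rot: [3.14, 0.002, 1.688]
force: [0.8, -6.1, 2.6]
grip_width: 0.0705
grip_force: 2.8
```

Emit:
send_rows(motion=[[[0.3, 0, 0], [0, 0, 0], 0.5], [[0.3, 0, 0], [0, 0, 0], 0.5], [[0.3, 0, 0], [0, 0, 0], 0.5], [[0.3, 0, 0], [0, 0, 0], 0.5], [[0.3, 0, 0], [0, 0, 0], 0.5], [[0.2, 0, 0], [0, 0, 0], 0.5], [[0.2, 0, 0], [0, 0, 0], 0.5], [[0.1, 0, 0], [0, 0, 0], 0.5], [[0, 0, 0], [0, 0, 0], 0.5]])

```text
time_s: 12.15
ee_pos: [0.4593, -0.145, 0.0625]
eef_rot: [3.14, 0.001, 1.688]
force: [0.6, -2.3, 0.8]
grip_width: 0.0707
grip_force: 1.0
```

```bash
python3 fb.py;  python3 mw.py w4
```

```text
t 12.15 block frame mm [-2.  -7.7] z 0.0625 yaw-psi 1.5721 F [ 0.6 -2.3  0.8] w 0.0707
scene 173 handle bf ((-6.632176399230957, 49.93443298339844), (134.81700134277344, 33.414188385009766), 72.21691131591797)
side 88 handle bf ((-19.247970581054688, 37.09640884399414), (88.6251449584961, 143.1789093017578), 17.705232620239258)
w4 stand 0
w4 block 37411 c [ 460.4 -136.2] size [200.  229.2] ang 6.86 zmed 45.9
w4 plate 66461 c [452.2 -83.4] size [102.3 109.5] ang 6.68 zmed 113.8
w4 handle 11139 c [450.9 -66.8] size [14.8 50.7] ang 6.58 zmed 147.5
w4 rim 1045 c [452.1 -81.9] size [109.2 112. ] ang 6.75 zmed 105.2
12.3 [ 0.4588 -0.145   0.0618] [3.1409e+00 3.0000e-04 1.6877e+00]
```

Emit:
send_rows(motion=[[[0.3, 0, 0], [0, 0, 0], 0.5], [[0.3, 0, 0], [0, 0, 0], 0.5], [[0.3, 0, 0], [0, 0, 0], 0.5], [[0.3, 0, 0], [0, 0, 0], 0.5], [[0.3, 0, 0], [0, 0, 0], 0.5], [[0.3, 0, 0], [0, 0, 0], 0.5], [[0.3, 0, 0], [0, 0, 0], 0.5], [[0.2, 0, 0], [0, 0, 0], 0.5], [[0.2, 0, 0], [0, 0, 0], 0.5], [[0.2, 0, 0], [0, 0, 0], 0.5]])

```text
time_s: 13.3
ee_pos: [0.4493, -0.0646, 0.0616]
eef_rot: [3.141, 0.001, 1.688]
force: [1.5, -4.6, -0.2]
grip_width: 0.0706
grip_force: 2.5
```

Emit:
send_rows(motion=[[[0.2, 0, 0], [0, 0, 0], 0.5], [[0.2, 0, 0], [0, 0, 0], 0.5], [[0.2, 0, 0], [0, 0, 0], 0.5], [[0.2, 0, 0], [0, 0, 0], 0.5], [[0.15, 0, 0], [0, 0, 0], 0.5], [[0.1, 0, 0], [0, 0, 0], 0.5], [[0.1, 0, 0], [0, 0, 0], 0.5], [[0.1, 0, 0], [0, 0, 0], 0.5], [[0, 0, 0], [0, 0, 0], 0.5]])

```text
time_s: 14.2
ee_pos: [0.4447, -0.0269, 0.0615]
eef_rot: [-3.142, -0.0, 1.688]
force: [-0.5, -0.4, 0.2]
grip_width: 0.0703
grip_force: 0.0
```

```bash
python3 fb.py;  python3 mw.py w5; python3 -c "
from h import *
snap('scene','pics/s5.png')"
```

```text
t 14.2 block frame mm [ -2.8 111.3] z 0.0615 yaw-psi 1.5722 F [-0.5 -0.4  0.2] w 0.0703
scene 132 handle bf ((-11.659854888916016, 165.26541137695312), (138.874267578125, 33.34932327270508), 69.16104888916016)
side 50 handle bf ((13.316417694091797, 154.93072509765625), (138.6747283935547, 89.03070831298828), 72.24808502197266)
w5 stand 0
w5 block 20816 c [453.3 -78.2] size [199.2 113.1] ang 6.61 zmed 45.9
w5 plate 70858 c [437.9  34.9] size [101.5 110.3] ang 6.79 zmed 111.8
w5 handle 11328 c [429.6  16. ] size [123.5  27.3] ang 79.87 zmed 145.5
w5 rim 1228 c [437.9  36.1] size [108.8 113.2] ang 6.69 zmed 103.3
14.35 [ 0.4448 -0.0271  0.0615] [ 3.1414e+00 -3.0000e-04  1.6878e+00]
```

View pics/s5.png

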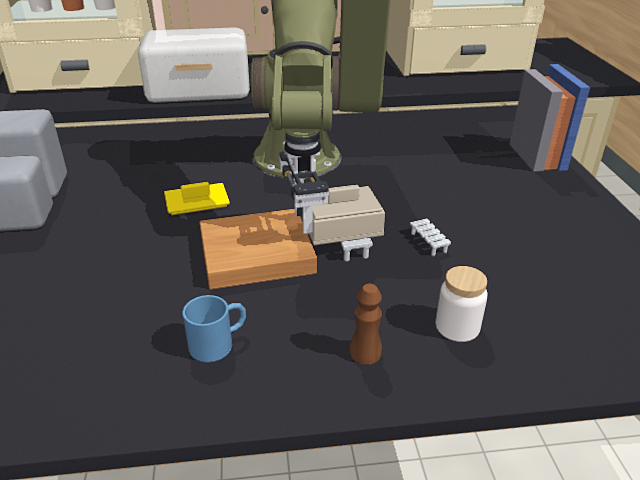

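The dish has dropped level onto the stand (plate top at 111.8 mm) and still needs a bit more +y'. I'll back off and measure properly.

Emit:
send_rows(motion=[[[-0.4, 0, 0], [0, 0, 0], 0.5], [[-0.4, 0, -1], [0, 0, 0], 0.5], [[-0.2, 0, -1], [0, 0, 0], 0.5], [[0, 0, -1], [0, 0, 0], 0.5], [[0, 0, -1], [0, 0, 0], 0.5], [[0, 0, -1], [0, 0, 0], 0.5], [[0, 0, -1], [0, 0, 0], 0.5], [[0, 0, -1], [0, 0, 0], 0.5], [[0, 0, 0], [0, 0, 0], 0.5], [[0, 0, 0], [0, 0, 0], 0.5]])

```text
time_s: 15.4
ee_pos: [0.4483, -0.0576, 0.2714]
eef_rot: [3.141, 0.0, 1.687]
force: [-0.5, -0.1, -0.7]
grip_width: 0.0705
grip_force: 0.0
```

```bash
cat > mb.py <<'E'
import sys
from bf import *
st(); t=sys.argv[1]; c=snap("wrist",f"pics/{t}.png"); P=cloud(c); hsv=cv2.cvtColor(c["pixels"],cv2.COLOR_RGB2HSV).astype(int)
d=P[...,:2]-B; X=d@[np.cos(y),np.sin(y)]*1000; Y=d@[-np.sin(y),np.cos(y)]*1000; Z=P[...,2]*1000
m0=(c["depth"]>0)&(hsv[...,1]<70)&(hsv[...,2]>120)&(abs(X)<110)&(Y<310)
for z0,w in [(float(a),2.5) for a in sys.argv[2:]]:
    m=m0&(abs(Z-z0)<w)
    if m.sum()<30: continue
    q=np.stack([X[m],Y[m]],1).astype(np.float32); p,s,a=cv2.minAreaRect(q)
    A=np.c_[X[m],Y[m],np.ones(m.sum())]; f=np.linalg.lstsq(A,Z[m],rcond=None)[0]
    print(z0,m.sum(),"c",np.round(p,1),"size",np.round(s,1),"ang",round(a,2),"z",np.median(Z[m]).round(1),"tilt deg",np.degrees(f[:2]).round(2))
E
python3 mb.py w6 111.8 103.3 145.3
```

```text
t 15.4 block frame mm [-2.8 80.4] z 0.2714 yaw-psi 1.5718 F [-0.5 -0.1 -0.7] w 0.0705
111.8 17909 c [ -2.4 198.3] size [101.8 151.2] ang 0.05 z 111.8 tilt deg [ 0.   -0.03]
103.3 1358 c [ -2.4 199.6] size [109.8 158.4] ang 0.15 z 103.2 tilt deg [-0.06 -0.12]
145.3 1638 c [ -2.3 198.5] size [68.8 15.4] ang 89.73 z 145.4 tilt deg [-0.26 -0.05]
```

Emit:
send_rows(motion=[[[0, 0, 1], [0, 0, 0], 0.5], [[0, 0, 1], [0, 0, 0], 0.5], [[0, 0, 1], [0, 0, 0], 0.5], [[0, 0, 1], [0, 0, 0], 0.5], [[0, 0, 1], [0, 0, 0], 0.5], [[0, 0, 1], [0, 0, 0], 0.5], [[0.3, 0, 1], [0, 0, 0], 0.5], [[0.4, 0, 0], [0, 0, 0], 0.5], [[0.2, 0, 0], [0, 0, 0], 0.5], [[0.1, 0, 0], [0, 0, 0], 0.5], [[0.05, 0, 0], [0, 0, 0], 0.5]])

```text
time_s: 16.55
ee_pos: [0.4453, -0.0259, 0.0627]
eef_rot: [3.139, 0.001, 1.689]
force: [0.7, -6.2, 3.0]
grip_width: 0.0707
grip_force: 3.1
```

Emit:
send_rows(motion=[[[0.1, 0.02, 0], [0, 0, 0], 0.5], [[0.1, 0.02, 0], [0, 0, 0], 0.5], [[0.1, 0.02, 0], [0, 0, 0], 0.5], [[0.07, 0.02, 0], [0, 0, 0], 0.5], [[0.04, 0.01, 0], [0, 0, 0], 0.5], [[0, 0, 0], [0, 0, 0], 0.5], [[0, 0, 0], [0, 0, 0], 0.5]])

```text
time_s: 17.25
ee_pos: [0.4466, -0.0138, 0.0626]
eef_rot: [3.139, 0.001, 1.688]
force: [0.3, -5.8, 4.9]
grip_width: 0.0706
grip_force: 2.7
```

```bash
python3 bf.py a9
```

```text
t 17.25 block frame mm [  0.5 124.1] z 0.0626 yaw-psi 1.5722 F [ 0.3 -5.8  4.9] w 0.0706
scene 1055 plate bf [  9.7 201.8] [102.8 178.3] ang 4.27
side 606 plate bf [ -0.5 199.4] [103.3 174.9] ang 0.4
```

Now back off, rise and check. The tool moves on towards the handle grasp afterwards.

Emit:
send_rows(motion=[[[-0.3, 0, 0], [0, 0, 0], 0.5], [[-0.4, 0, -0.5], [0, 0, 0], 0.5], [[-0.3, 0, -1], [0, 0, 0], 0.5], [[0, 0, -1], [0, 0, 0], 0.5], [[0, 0, -1], [0, 0, 0], 0.5], [[0, 0, -1], [0, 0, 0], 0.5], [[0, 0, -1], [0, 0, 0], 0.5], [[0, 0, -1], [0, 0, 0], 0], [[0, 0, -0.5], [0, 0, 0], 0], [[0, 0, 0], [0, 0, 0], 0], [[0, 0, 0], [0, 0, 0], 0]])

```text
time_s: 18.45
ee_pos: [0.4491, -0.0432, 0.2708]
eef_rot: [-3.141, -0.0, 1.688]
force: [0.1, -0.5, -0.3]
grip_width: 0.0474
grip_force: 0.0
```

```bash
python3 mb.py w7 111.8 103.3 145.3
```

```text
t 18.45 block frame mm [-0.3 94.5] z 0.2708 yaw-psi 1.5719 F [ 0.1 -0.5 -0.3] w 0.0474
111.8 17816 c [  0.3 211.3] size [101.8 150.5] ang 0.11 z 111.8 tilt deg [ 0.02 -0.06]
103.3 1558 c [  0.3 211.8] size [109.9 158.5] ang 0.1 z 103.3 tilt deg [-0.04 -0.13]
145.3 1631 c [1.000e-01 2.112e+02] size [15.8 69. ] ang 0.46 z 145.4 tilt deg [0.02 0.02]
```

The dish is centred at (0.3,211.8) against a target of (0,213), level and square. Now I'll grasp the lid handle.

Emit:
send_rows(motion=[[[1, 0, 0], [0, 0, 0], 0], [[1, 0, 0], [0, 0, 0], 0], [[1, 0, 0], [0, 0, 0], 0], [[0.89, 0.02, 0], [0, 0, 0], 0], [[0, 0, 0.5], [0, 0, 0], 0], [[0, 0, 1], [0, 0, 0], 0], [[0, 0, 1], [0, 0, 0], 0], [[0, 0, 1], [0, 0, 0], 0], [[0, 0, 0.8], [0, 0, 0], 0], [[0, 0, 0.5], [0, 0, 0], 0], [[0, 0, 0.2], [0, 0, 0], 0], [[0, 0, 0], [0, 0, 0], 0]])

```text
time_s: 19.7
ee_pos: [0.4358, 0.0728, 0.1205]
eef_rot: [-3.139, -0.0, 1.688]
force: [0.3, 0.6, 0.7]
grip_width: 0.0471
grip_force: 0.0
```

```bash
python3 bf.py b1
```

```text
t 19.7 block frame mm [-2.000e-01  2.114e+02] z 0.1205 yaw-psi 1.5721 F [0.3 0.6 0.7] w 0.0471
scene 1250 plate bf [  4.  213.3] [107.5 151.5] ang 0.31
side 1201 plate bf [ -0.7 210.6] [103. 156.] ang -0.11
```

View pics/b1.png

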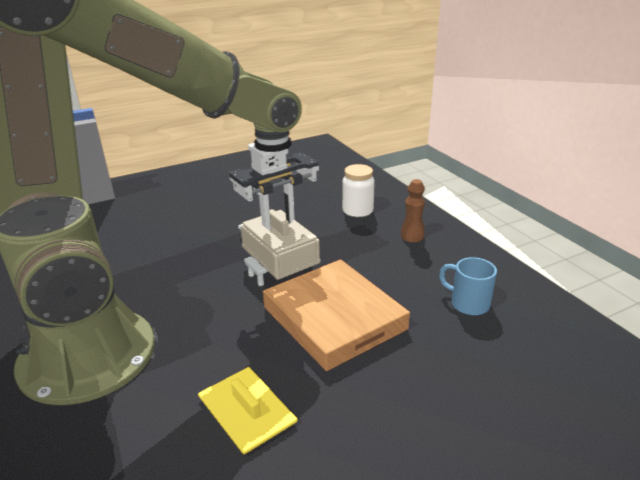

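The fingers straddle the handle at (278,222) and the dish sits on the stand clear of the block. Closing.

Emit:
send_rows(motion=[[[0, 0, 0.08], [0, 0, 0], -0.5], [[0, 0, 0], [0, 0, 0], -0.5], [[0, 0, 0], [0, 0, 0], -0.8], [[0, 0, 0], [0, 0, 0], -0.8], [[0, 0, 0], [0, 0, 0], -1], [[0, 0, 0], [0, 0, 0], -1], [[0, 0, 0], [0, 0, 0], -1]], squeeze=25)

```text
time_s: 20.5
ee_pos: [0.4364, 0.073, 0.1192]
eef_rot: [3.141, 0.0, 1.688]
force: [-0.4, -0.0, 3.5]
grip_width: 0.0161
grip_force: 25.0
```

Emit:
send_rows(motion=[[[0, 0, -0.1], [0, 0, 0], -1], [[0, 0, -0.15], [0, 0, 0], -1], [[0, 0, -0.15], [0, 0, 0], -1], [[0, 0, -0.15], [0, 0, 0], -1], [[0, 0, -0.25], [0, 0, 0], -1], [[0, 0, -0.4], [0, 0, 0], -1], [[0, 0, -0.4], [0, 0, 0], -1], [[0, 0, -0.4], [0, 0, 0], -1], [[0, 0, -0.2], [0, 0, 0], -1], [[0, 0, 0], [0, 0, 0], -1]])

```text
time_s: 21.5
ee_pos: [0.4367, 0.073, 0.186]
eef_rot: [3.14, 0.0, 1.688]
force: [0.7, -0.2, -2.0]
grip_width: 0.0157
grip_force: 25.0
```

```bash
python3 bf.py b2
```

```text
t 21.5 block frame mm [  0.7 211.4] z 0.186 yaw-psi 1.5722 F [ 0.7 -0.2 -2. ] w 0.0157
scene 0 plate bf [-441.5  189.3] [0. 0.] ang -6.63
side 0 plate bf [-441.5  189.3] [0. 0.] ang -6.63
```

View pics/b2.png

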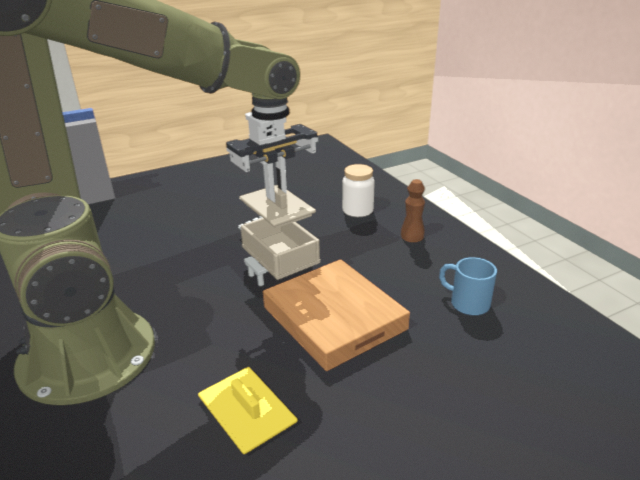

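The lid is up level at (276,205) and the dish stayed put. Carrying it to the block centre now.

Emit:
send_rows(motion=[[[-0.4, 0, 0], [0, 0, 0], -1], [[-0.75, 0, 0], [0, 0, 0], -1], [[-0.85, 0, 0], [0, 0, 0], -1], [[-0.85, 0, 0], [0, 0, 0], -1], [[-0.85, -0.02, 0], [0, 0, 0], -1], [[-0.85, 0, 0], [0, 0, 0], -1], [[-0.85, 0, 0], [0, 0, 0], -1], [[-0.75, 0, 0], [0, 0, 0], -1], [[-0.6, 0, 0], [0, 0, 0], -1], [[-0.3, 0, 0], [0, 0, 0], -1], [[0, 0, 0], [0, 0, 0], -1]])

```text
time_s: 22.7
ee_pos: [0.4601, -0.1382, 0.1846]
eef_rot: [-3.141, -0.0, 1.686]
force: [-0.1, 0.2, -2.0]
grip_width: 0.016
grip_force: 25.0
```

Emit:
send_rows(motion=[[[0, 0, 0.4], [0, 0, 0], -1], [[0, 0, 0.6], [0, 0, 0], -1], [[0, 0, 0.6], [0, 0, 0], -1], [[0, 0, 0.6], [0, 0, 0], -1], [[0, 0, 0.5], [0, 0, 0], -1], [[0, 0, 0.4], [0, 0, 0], -1], [[0, 0, 0.3], [0, 0, 0], -1], [[0, 0, 0.15], [0, 0, 0], -1], [[0, 0, 0.05], [0, 0, 0], -1], [[0, 0, 0], [0, 0, 0], -1], [[0, 0, 0], [0, 0, 0], -1]])

```text
time_s: 23.8
ee_pos: [0.4607, -0.1373, 0.0775]
eef_rot: [3.141, 0.0, 1.688]
force: [0.2, 0.1, -2.5]
grip_width: 0.0157
grip_force: 25.0
```

```bash
python3 bf.py b3
```

```text
t 23.8 block frame mm [ 0.3 -0.2] z 0.0775 yaw-psi 1.5721 F [ 0.2  0.1 -2.5] w 0.0157
scene 33 plate bf [ 2.7 -0.5] [48.4 17.5] ang 2.81
side 49 plate bf [-4.2 -8.4] [16.9 42.5] ang 69.59
```

Emit:
send_rows(motion=[[[0, 0, 0.06], [0, 0, 0], -1], [[0, 0, 0.06], [0, 0, 0], -1], [[0, 0, 0.05], [0, 0, 0], -1], [[0, 0, 0.03], [0, 0, 0], -1], [[0, 0, 0.02], [0, 0, 0], -1], [[0, 0, 0.02], [0, 0, 0], -1], [[0, 0, 0.02], [0, 0, 0], -1], [[0, 0, 0], [0, 0, 0], -1], [[0, 0, 0], [0, 0, 0], -1]])

```text
time_s: 24.8
ee_pos: [0.4604, -0.1372, 0.0693]
eef_rot: [3.142, 0.0, 1.688]
force: [0.1, 1.0, -2.2]
grip_width: 0.0159
grip_force: 25.0
```

Emit:
send_rows(motion=[[[0, 0, 0.02], [0, 0, 0], -1], [[0, 0, 0.02], [0, 0, 0], -1], [[0, 0, 0], [0, 0, 0], -1], [[0, 0, 0], [0, 0, 0], -1]])

```text
time_s: 25.2
ee_pos: [0.4605, -0.1372, 0.0692]
eef_rot: [3.141, 0.0, 1.688]
force: [-7.9, 2.7, 16.8]
grip_width: 0.0157
grip_force: 25.0
```

Emit:
send_rows(motion=[[[0, 0, -0.02], [0, 0, 0], -1], [[0, 0, 0], [0, 0, 0], -0.6], [[0, 0, 0], [0, 0, 0], -0.4], [[0, 0, 0], [0, 0, 0], -0.1], [[0, 0, 0], [0, 0, 0], 0], [[0, 0, 0], [0, 0, 0], 0], [[0, 0, -0.3], [0, 0, 0], 0], [[0, 0, -0.6], [0, 0, 0], 0], [[0, 0, -0.8], [0, 0, 0], 0]])

```text
time_s: 26.1
ee_pos: [0.46, -0.137, 0.1202]
eef_rot: [-3.14, -0.001, 1.688]
force: [-0.8, -0.3, 0.3]
grip_width: 0.047
grip_force: 0.0
```

Emit:
send_rows(motion=[[[0, 0, -1], [0, 0, 0], 0], [[0, 0, -1], [0, 0, 0], 0], [[0, 0, -1], [0, 0, 0], 0], [[-1, 0, -1], [0, 0, 0], 0], [[-1, 0, -0.8], [0, 0, 0], 0], [[-1, 0, 0], [0, 0, 0], 0], [[-1, 0, 0], [0, 0, 0], 0], [[0, 0, 0], [0, 0, 0], 0], [[0, 0, 0], [0, 0, 0], 0]])

```text
time_s: 27.0
ee_pos: [0.4742, -0.2564, 0.2638]
eef_rot: [-3.141, -0.0, 1.687]
force: [1.0, 0.3, 0.5]
grip_width: 0.0467
grip_force: 0.0
```

```bash
python3 mb.py w8 61.3 95 103.3; python3 -c "
from h import *
snap('side','pics/e.png')"
```

```text
t 27.0 block frame mm [-1.000e-01 -1.201e+02] z 0.2638 yaw-psi 1.5712 F [1.  0.3 0.5] w 0.0467
61.3 13761 c [-0.9 -0.2] size [100.9 149.9] ang 0.03 z 61.8 tilt deg [ 0.02 -0.07]
95.0 1240 c [-0.4 -0.4] size [68.6 15.3] ang 89.71 z 95.4 tilt deg [ 0.09 -0.08]
```

View pics/e.png

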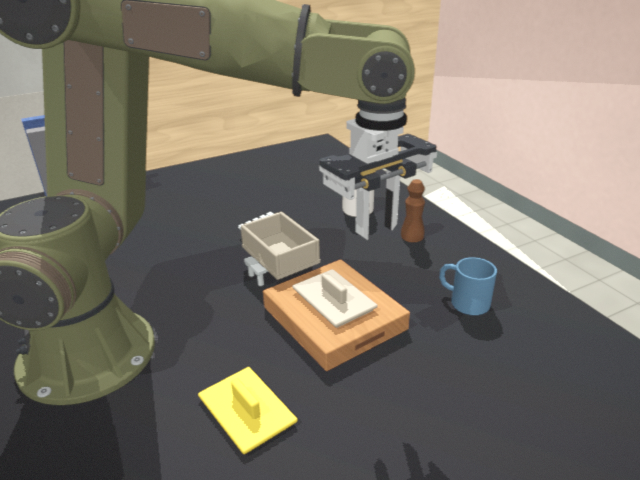

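The lid lies flat, handle up, in the middle of the block at (335,297), off centre by less than 1 mm. The open dish sits unmoved on the stand at (280,245), and the bystanders are untouched.

```bash
python3 -c "
from station import *
print(hand_in())"
```

```text
the job is handed in; nothing more can be done
None
```

The job is handed in at about 27 s of the 58 s allowed: the dish is square, level and within about 1 mm of centre on the stand (measured just before the lid came off), and the lid is flat, handle up, within 1 mm of the block's centre.

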